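Pin the lever of the tart press back to its ram

ROBOT

A 7-joint arm with a two-finger parallel gripper is mounted at the origin on a cart in front of the work surface, level with it; the furniture and walls round the work are solid. World frame = base frame: x ahead of the robot, y to its left, z up, the work surface at z = 0. Lengths are in m, angles in rad, forces in N, time in s.
With the tool pointing down it reaches from about 0.425 to 0.925 m from the base axis. Payload 6.8 kg.
Tool frame: the origin (TCP) lies at the very end of the fingers, on their centre line; the grasp point (between the pads) lies 19 mm behind it; z points along the fingers, y is the line along which they close (so a half turn about z gives the same grasp; the last joint's range is limited). The gripper opens to 85 mm and grips with 20 to 120 N. Pads are 22 mm wide; open, the fingers measure 114 mm over their backs; the gripper's body (76 mm by 85 mm) begins 54 mm behind the grasp point. The pads swing forward as they close: fully open they stand 13 mm farther back than shut.
Start: joints at [-1.304, 0.477, 0.022, 1.555, -0.011, 1.109, -0.083], TCP at [0.247, 0.628, 0.231] pointing down, gripper open.
Joint ranges: [-2.96, 2.96], [-0.34, 2.1], [-1.41, 1.46], [0.24, 2.44], [-1.37, 4.51], [0.17, 1.92], [-2.96, 2.96]. Speed limits (rad/s): [2.39, 2.39, 3.14, 3.14, 3.14, 3.14, 3.14].

INTERFACE

Orientations are given as a unit quaternion [w, x, y, z].
In Python, from station import bot gives the robot as it stands.
- The arm moves only by the tool shift_gripper, called after "Call:" as name(argument=value, ...), one argument or row to a line, values as JSON. Schema: {"type":"object","properties":{"offsets":{"type":"array","items":{"type":"number"},"minItems":5,"maxItems":100},"force":{"type":"number"},"only":{"type":"string"},"quiet":{"type":"boolean"},"lines":{"type":"string"}},"required":["offsets"],"additionalProperties":false}. offsets is one flat list of numbers that holds 1 to 20 rows one after another, with no inner brackets; each row has 5 numbers: dx, dy, dz in shares of the most that a row can go, 1 being 50 mm, then a turn about the tool's z in rad, then the opening from 0.0 (shut) to 1.0 (fully open); each row shifts and turns the commanded pose from where the row before left it, along the tool's axes as they then stand; what a row does not reach is not made up. A row lasts 1/10 s, in which the tool goes at most 0.05 m and 0.15 rad, less where a joint would pass 70% of its speed; a pose out of reach is approached as far as the arm can. The fingers move at their own pace and stop on an object; force is the grip in N (left out, the last holds). Time passes only in rows, so rows that do not move let the fingers close. The tool returns the time, the measured TCP pose, the force, the opening and the grip force at its end. only (a regular expression) keeps the lines of the reply that match it, lines (a string "A,B") keeps lines A to B, and quiet returns only ok. Input that does not fit is refused with a message, and nothing moves.
- bot.get_obs(): the state, without advancing time (a new reading comes with each control period).
- bot.read_camera(name): name is "scene" or "side" or "wrist"; returns the picture (480x640x3 uint8, blue, green, red); there is no depth.
- bot.camera_info(name): a dict with "vertical_fov" (degrees; the focal length in pixels is half the picture's height over the tangent of half this angle, whatever the lens; pixels are square), "cx", "cy" (the principal point, pixels), "view" (4x4, takes a point from world to camera coordinates); the wrist camera has in their place "hand_eye" (4x4, takes a point from camera to tool coordinates, whose origin is the TCP and whose axes are the flange's). Camera axes: x right, y up, looking along -z (the intrinsics and any distortion apply to the point x, -y, -z); pixel columns grow to the right and rows downward; lengths in m; the calibration is good to about 2 mm. A picture is of the moment at which its call begins: read the wrist's pose just before it. camera_info takes no time and is no camera call.
- bot.hand_in(): hands the job in; it is judged then, once.
The state is a dict: "t": time; "q": joint angles; "joint_vel": joint speeds; "joint_torque": joint torques, N m; "eef_pos": TCP position; "tool_rot": TCP orientation; "contact_force": force on the tool from outside, world axes, zero at the start; "torque": the same for the moment, N m; "gripper_width": opening from 0.0 (shut) to 1.0 (fully open); "grasp_force": force on a finger pad.
Only numpy, scipy, OpenCV 4.12 (cv2) and the standard library are available. Lean on these libraries where they do the work, as an engineer would, in place of code of your own. Each camera call takes 0.05 s, during which the arm holds its last target. There are 200 camera calls.

TASK

The bench tart press has been washed and its lever is still unpinned. Press the lever all the way down so that its eye sits between the cheeks of the ram's fork, lift the steel retaining pin off the freely spinning glass turntable, and push it through fork and eye, from either side, fully home until the shoulder of its flat grip meets the fork; leave it there with the lever down. Keep the pastry cutter and the piping nozzle standing on the turntable and knock over nothing round the press.

Things in the scene. Friction and masses are not known exactly. Their poses are not given: they have to be found in the camera images.
- press: Tart press, white cast bench press, does not move. Base 235 x 150 mm, 22 mm high, x -88 to +148 mm. Origin on the table under the ram. Level x axis points from the lever's grip back to the column, level y axis runs along the pin holes. Column 40 x 44 mm at x = +95 mm, hinge cheeks up to 192 mm. Beside the fork, farther than 25 mm from its x-z plane, only the base and tart tin (up to 50 mm) stand.
- fork_hole (a point): Middle of the pin hole in the ram's dark fork, 175 mm above the table. Two upright round-topped cheeks, each 10 mm thick and 36 mm wide with a 15 mm round hole along the press's y axis; outer faces 19.5 mm either side of this point, tops 18 mm above it. Open to both sides. The ram (0.45 kg) can slide up 30 mm; it rests at the bottom by weight and 4 N of friction.
- lever_eye (a point): Middle of the lever's eye: round boss 36 mm across, 16 mm thick, with a 15 mm hole along the press's y axis. With the lever at 0 it coincides with fork_hole, 1.5 mm of play to each cheek.
- lever_grip (a point): Centre of the lever's black round grip (about 26 mm diameter, 88 mm long, lying along the lever), 202 mm from the hinge line. At lever 0 it is 175 mm above the table, at 0.6 rad about 290 mm.
- lever_hinge (a point): Middle of the lever's hinge line on top of the column, 95 mm behind the fork hole, 175 mm above the table; the line runs along the press's y axis.
- lever (a joint): Lever angle in rad: 0 is level, down on its rubber-capped stop post with eye and fork holes in line; positive is raised. Starts raised (0.35 to 0.65) and stays where it is left: stiff hinge, 0.65 N m of friction, so some 2 to 4 N down on the grip moves it.
- pin: Plain steel retaining pin, about 80 g, lying flat on the glass plate. x axis along it towards the nose, z up. Round shank 12 mm diameter from the shoulder (x -19.5 mm) to +26.5 mm, then a tapered nose to +38.5 mm, 5 mm at its end. Behind the shoulder a flat grip 12 mm thick (z), 26 mm wide (y), to a rounded end at x -78.5 mm with a dark eye in it. Origin on the underside, 6 mm below pin_mid.
- pin_mid (a point): Point on the pin's axis 19.5 mm in front of the shoulder: lies in the middle of the fork hole when the shoulder touches the fork.
- pin_tab (a point): Point on the pin's axis in the flat grip, 28 mm behind the shoulder, 47.5 mm behind pin_mid: take the pin here, fingers closing across its 26 mm width.
- turntable: Cake turntable; its foot does not move. Origin: on the table on its spindle axis. The round glass plate on top has 147 mm radius and its upper face is 105 mm above the table.
- turntable_plate (a joint): Turn of the glass plate in rad about the vertical; it spins freely at the slightest push (0.02 N m of friction).
- cutter_round: Bare metal round pastry cutter standing loose on the turntable, 64 mm diameter, 33 mm high; origin under its centre. Leave it standing there.
- nozzle_petal: Steel cone-shaped piping nozzle standing loose on the turntable, 26 mm diameter, 34 mm high; origin under its centre. Leave it standing there.
- sprinkle_pink: Jar of sprinkles standing in front of the press, 47 mm diameter, 63 mm high; origin under its centre.
- sprinkle_gold: Smaller jar of sprinkles standing in front of the press, 42 mm diameter, 56 mm high; origin under its centre.

How it is judged:
By the outcome, as a careful person would: the job done as asked, in the order asked, and still so for the second after the job is handed in, with the robot touching nothing.
It also fails if it takes over 58 s, if anything falls off the work surface, if the arm or the gripper's body presses on something with over 40 N, if the wrist force passes 120 N, or if a joint passes its speed limit or range.

## Working session

There is one attempt and no reset: what is moved stays moved. The work goes in short steps, Python scripts to look and compute and a tool call to move; the robot and the scene stay as the last step left them, time stands still between calls to the robot, and variables do not carry over. Pictures are saved under pics/ and viewed, at most 13 in all, crops included, and the job is handed in when it is done.

```bash
ls; mkdir -p pics; python3 - <<'E'
from station import bot
import cv2
o=bot.get_obs();print(o)
for n in("scene","side","wrist"):
    cv2.imwrite(f"pics/{n}0.png",bot.read_camera(n)); print(n,bot.camera_info(n))
E
```

```text
pics
station.py
{'t': 0.0, 'q': array([-1.30410167,  0.47776063,  0.0223648 ,  1.55644797, -0.01152971,
        1.10927405, -0.08304873]), 'joint_vel': array([-0.00033578, -0.00050561,  0.00072566, -0.00137677, -0.00059813,
       -0.00137466,  0.00111905]), 'joint_torque': array([-1.09942728e-03, -5.96447647e+01,  1.60754833e+00, -2.81193978e+01,
        1.24240288e-02,  9.39383288e-03,  2.11324232e-05]), 'eef_pos': array([0.24691187, 0.6275957 , 0.23035412]), 'tool_rot': array([-1.07554744e-04,  1.86283984e-01,  9.82495548e-01, -8.74285849e-04]), 'contact_force': array([-0.3932284 , -0.18327539,  0.57760401]), 'torque': array([-0.01808343,  0.02721778,  0.03831325]), 'grasp_force': 0.0, 'gripper_width': 0.9977674209591597}
scene {'vertical_fov': 55.95283720712869, 'cx': 318.39353358176004, 'cy': 240.12386810603627, 'view': array([[-0.6144325 , -0.78866352,  0.02196707,  0.40052956],
       [ 0.43865414, -0.31833934,  0.84038242, -0.34043573],
       [-0.65578597,  0.52599422,  0.54154856, -0.59205618],
       [ 0.        ,  0.        ,  0.        ,  1.        ]])}
side {'vertical_fov': 53.3194504243013, 'cx': 320.26386750997887, 'cy': 237.90795376354788, 'view': array([[ 0.81401753, -0.58080166,  0.00670027, -0.41898405],
       [ 0.3206361 ,  0.45894358,  0.82859114, -0.3307697 ],
       [-0.48432215, -0.67233937,  0.5598141 , -0.69194198],
       [ 0.        ,  0.        ,  0.        ,  1.        ]])}
wrist {'vertical_fov': 70.10970602138549, 'cx': 316.3672242205645, 'cy': 243.0597338554602, 'hand_eye': array([[ 2.82089464e-04,  9.58003297e-01,  2.86757045e-01,
         7.39194594e-02],
       [ 9.99999793e-01, -1.04212114e-04, -6.35568887e-04,
        -4.18086329e-04],
       [-5.78993532e-04,  2.86757165e-01, -9.58003128e-01,
        -1.40474415e-01],
       [ 0.00000000e+00,  0.00000000e+00,  0.00000000e+00,
         1.00000000e+00]])}
```

View pics/scene0.png

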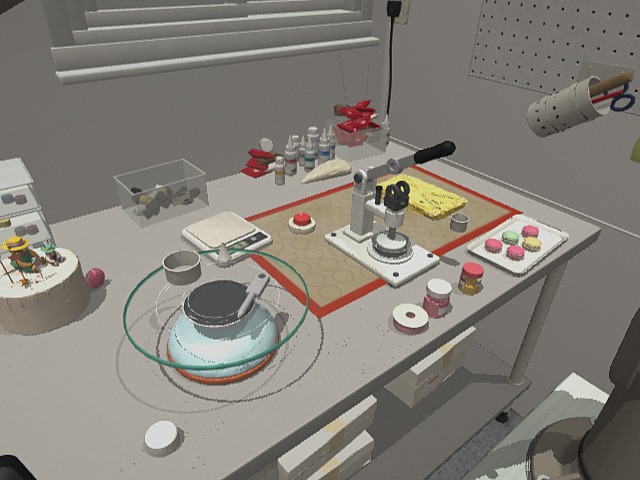

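View pics/side0.png

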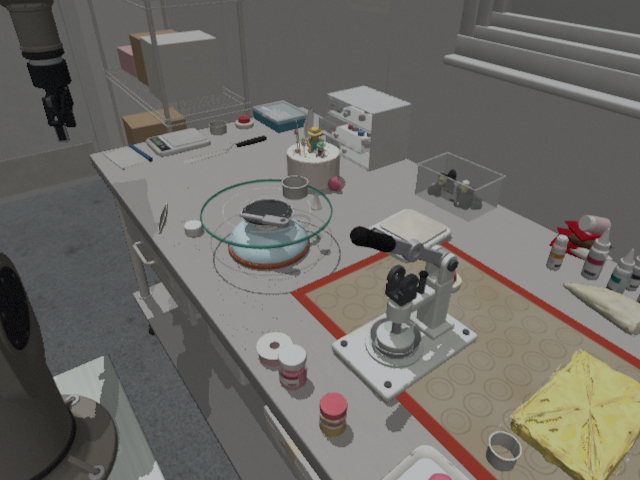

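```bash
cat > h.py <<'E'
import numpy as np, cv2
from station import bot
from scipy.spatial.transform import Rotation as R
def ray(n,u,v,o=None):
    c=bot.camera_info(n); f=240/np.tan(np.radians(c["vertical_fov"]/2))
    d=np.array([(u-c["cx"])/f,-(v-c["cy"])/f,-1.])
    if n=="wrist":
        q=np.asarray(o["tool_rot"]); T=np.eye(4); T[:3,:3]=R.from_quat(q[[1,2,3,0]]).as_matrix(); T[:3,3]=o["eef_pos"]
        M=T@c["hand_eye"]
    else: M=np.linalg.inv(c["view"])
    d=M[:3,:3]@d; return M[:3,3],d/np.linalg.norm(d)
def plane(n,u,v,z,o=None):
    p,d=ray(n,u,v,o); return p+d*(z-p[2])/d[2]
def tri(a,b):
    (p,d),(q,e)=ray(*a),ray(*b)
    s=np.linalg.lstsq(np.c_[d,-e],q-p,rcond=None)[0]
    A,B=p+s[0]*d,q+s[1]*e
    return (A+B)/2,np.linalg.norm(A-B)
def proj(n,P):
    c=bot.camera_info(n); f=240/np.tan(np.radians(c["vertical_fov"]/2))
    p=c["view"]@np.r_[P,1]; return c["cx"]-f*p[0]/p[2],c["cy"]+f*p[1]/p[2]
E
python3 - <<'E'
from h import *
s=cv2.imread("pics/scene0.png");d=cv2.imread("pics/side0.png")
def c(i,x,y,w,h):return cv2.resize(i[y:y+h,x:x+w],(400,300),interpolation=cv2.INTER_CUBIC)
cv2.imwrite("pics/m1.png",np.vstack([np.hstack([c(s,320,130,160,120),c(d,330,220,160,120)]),np.hstack([c(s,190,250,100,75),c(d,215,180,100,75)])]))
for u,v in((125,312),(308,306),(216,252),(216,367)):print(plane("scene",u,v,.105))
for n in("scene","side"):print(np.linalg.inv(bot.camera_info(n)["view"])[:3,3])
E
```

```text
[0.61843059 0.4197276  0.105     ]
[0.45661712 0.17667558 0.105     ]
[0.68637481 0.22514211 0.105     ]
[0.43038614 0.35648712 0.105     ]
[0.00716979 0.5189271  0.59792491]
[ 0.11199423 -0.55676183  0.66423903]
```

View pics/m1.png

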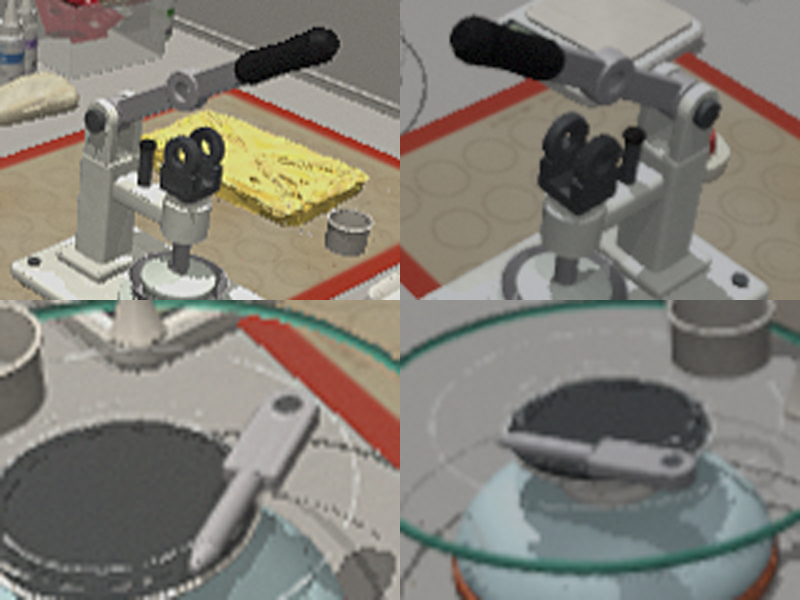

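```bash
python3 - <<'E'
from h import *
np.set_printoptions(precision=4,suppress=True)
for n,a,b in [("holeA+x?",(392.8,190.8),(396,275)),("holeB",(402,188),(409.2,283)),("holeA/B swap",(392.8,190.8),(409.2,283)),("swap2",(402,188),(396,275)),
 ("eye",(394,165),(416.8,245)),("tip",(450,147),(356,235.2)),("inner",(418.8,157),(388,242)),("pineye",(262,276.2),(284.5,220)),("pinnose",(240,315),(240.8,214.5)),
 ("hinge",(358,177.2),(453.2,263.2))]:
    print(n,*tri(("scene",*a),("side",*b)))
for n,u,v,z in[("scene",262,276.2,.117),("scene",240,315,.1135),("side",284.5,220,.117),("side",240.8,214.5,.1135)]:print(plane(n,u,v,z))
# base
for n,u,v in[("scene",325,237),("scene",439,262),("scene",381,282),("side",334,347),("side",387,396),("side",476,340)]:print(n,plane(n,u,v,.022))
# cutter, nozzle
print(plane("scene",182,257,.138),plane("side",295,183,.138),plane("scene",224,262,.105),plane("side",316,207,.105))
print(plane("scene",437,287,.063),plane("side",292,356,.063),plane("scene",472,269,.056),plane("side",334,405,.056))
E
```

```text
holeA+x? [ 0.573  -0.1306  0.1776] 0.0020757860521963553
holeB [ 0.5744 -0.1586  0.1771] 0.0012727819578834815
holeA/B swap [ 0.5879 -0.148   0.166 ] 0.0030174974216692816
swap2 [ 0.5602 -0.1413  0.1882] 0.002081828976267967
eye [ 0.5943 -0.1441  0.2302] 0.009842192502391335
tip [ 0.467  -0.147   0.3044] 0.00017258526561419844
inner [ 0.5315 -0.1443  0.2651] 0.0019401756881847452
pineye [0.5607 0.2008 0.1155] 0.004264453251037331
pinnose [0.4971 0.2804 0.113 ] 0.0020355609043296876
hinge [ 0.6969 -0.1467  0.1576] 0.0011769517439377377
[0.5558 0.2026 0.117 ]
[0.4952 0.2809 0.1135]
[0.5622 0.2011 0.117 ]
[0.498  0.2808 0.1135]
scene [ 0.7062 -0.0616  0.022 ]
scene [ 0.4773 -0.2016  0.022 ]
scene [ 0.5024 -0.0471  0.022 ]
side [ 0.4847 -0.0842  0.022 ]
side [ 0.4913 -0.2179  0.022 ]
side [ 0.7074 -0.2201  0.022 ]
[0.6618 0.2999 0.138 ] [0.6531 0.2985 0.138 ] [0.648  0.2284 0.105 ] [0.6618 0.2244 0.105 ]
[ 0.3927 -0.0821  0.063 ] [ 0.3926 -0.0904  0.063 ] [ 0.3933 -0.1945  0.056 ] [ 0.3954 -0.2021  0.056 ]
```

Careful with the scale: shifts go in shares of 50 mm. That gives: -0.015 m is -0.3, 0.03 m is 0.6.

Call:
shift_gripper(
  offsets=[0, 0, -0.3, 0.1495, 0, 0, 0, -0.3, 0.1495, 0, 0, 0, -0.3, 0.1495, 0, 0, 0, -0.3, 0.1495, 0, 0, 0, -0.3, 0.1495, 0, 0, 0, -0.3, 0.1495, 0, 0, 0, -0.3, 0.1495, 0, 0, 0, -0.3, 0.1495, 0, 0, 0.6, 0, 0, 0, 0, 0.6, 0, 0, 0, 0, 0.6, 0, 0, 0, 0, 0.6, 0, 0, 0, 0, 0.6, 0, 0, 0],
  force=30,
)

```text
t: 1.45
eef_pos: [0.3981, 0.628, 0.3508]
tool_rot: [0.0, 0.707, 0.707, -0.0]
contact_force: [0.5, 0.9, -1.2]
gripper_width: -0.002
grasp_force: 0.0
```

In the tool's units: -0.038 m is -0.76, 0.005 m is 0.1.

Call:
shift_gripper(
  offsets=[-0.76, 0.1, 0, 0, 0, -0.76, 0.1, 0, 0, 0, -0.76, 0.1, 0, 0, 0, -0.76, 0.1, 0, 0, 0, -0.76, 0.1, 0, 0, 0, -0.76, 0.1, 0, 0, 0, -0.76, 0.1, 0, 0, 0, -0.76, 0.1, 0, 0, 0, -0.76, 0.1, 0, 0, 0, -0.76, 0.1, 0, 0, 0, -0.76, 0.1, 0, 0, 0, -0.76, 0.1, 0, 0, 0, -0.76, 0.1, 0, 0, 0, -0.76, 0.1, 0, 0, 0, -0.76, 0.1, 0, 0, 0, -0.76, 0.1, 0, 0, 0, -0.76, 0.1, 0, 0, 0, -0.76, 0.1, 0, 0, 0, -0.76, 0.1, 0, 0, 0, 0, 0, 0, 0, 0],
)

```text
t: 3.45
eef_pos: [0.4915, -0.0997, 0.3516]
tool_rot: [0.001, 0.71, 0.704, -0.0]
contact_force: [0.0, 0.2, 0.6]
gripper_width: -0.0
grasp_force: 0.0
```

```bash
python3 - <<'E'
from h import *
o=bot.get_obs(); cv2.imwrite("pics/w1.png",bot.read_camera("wrist")); print(o["eef_pos"],o["tool_rot"])
np.save("w1.npy",np.r_[o["eef_pos"],o["tool_rot"]])
E
```

```text
[ 0.49148363 -0.09969448  0.35156692] [ 8.58594948e-04  7.10190171e-01  7.04009222e-01 -4.45649893e-04]
```

View pics/w1.png

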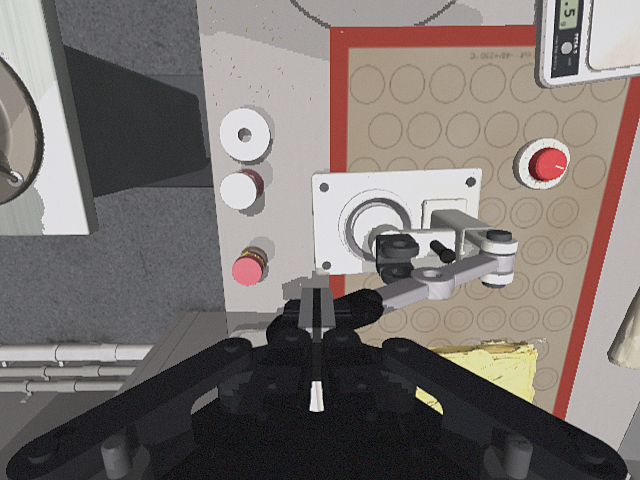

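```bash
python3 - <<'E'
from h import *
np.set_printoptions(precision=4,suppress=True)
w=np.load("w1.npy");o=dict(eef_pos=w[:3],tool_rot=w[3:])
S=[plane("wrist",u,v,.022,o) for u,v in((324,188),(471,182),(326,265))]
C=[plane("wrist",u,v,.022,o) for u,v in((314,173),(480,169),(315,275))]
for p in S+C: print(p)
for P in(S,C):
    a=P[1]-P[0];b=P[0]-P[2]; print("yaw",np.arctan2(a[1],a[0]),np.arctan2(-b[0],b[1]),np.linalg.norm(a),np.linalg.norm(b),(P[1]+P[2])/2)
# front edge & sides of white base line fits
g=cv2.imread("pics/w1.png").astype(int)
edge=[]
for u in range(330,470,4):
    col=g[150:185,u].min(1); v=150+np.argmax(col>170); edge.append(plane("wrist",u,v,.022,o)[:2])
e=np.array(edge);print("edge slope",np.polyfit(e[:,0],e[:,1],1),e[[0,-1]])
edge=[]
for v in range(190,262,3):
    row=g[v,300:345].min(1); edge.append(plane("wrist",300+np.argmax(row>170),v,.022,o)[:2])
e=np.array(edge);print("front edge slope dx/dy",np.polyfit(e[:,1],e[:,0],1),e[[0,-1]])
print(plane("wrist",398,243,.193,o),plane("wrist",396,270,.193,o))
E
```

```text
[ 0.5013 -0.0892  0.022 ]
[ 0.7015 -0.0828  0.022 ]
[ 0.504  -0.2014  0.022 ]
[ 0.4879 -0.0689  0.022 ]
[ 0.7116 -0.0655  0.022 ]
[ 0.4878 -0.217   0.022 ]
yaw 0.03207934723871553 0.024035155431857587 0.20032019069515447 0.11224833094299476 [ 0.6028 -0.1421  0.022 ]
yaw 0.01516813826478447 -0.00048491532807732 0.22373047984813774 0.1480958561497496 [ 0.5997 -0.1413  0.022 ]
edge slope [ 0.0296 -0.0851] [[ 0.5095 -0.0704]
 [ 0.6925 -0.064 ]]
front edge slope dx/dy [0.0222 0.4705] [[ 0.4684 -0.0917]
 [ 0.4662 -0.1918]]
[ 0.565 -0.117  0.193] [ 0.5647 -0.1433  0.193 ]
```

Call:
shift_gripper(
  offsets=[-0.46, 0.1, 0, 0, 0, -0.46, 0.1, 0, 0, 0, 0, 0, 0.4, 0, 0, 0, 0, 0.4, 0, 0, 0, 0, 0.24, 0, 0, 0, -0.1, 0.18, 0, 0, 0, -0.1, 0.18, 0, 0, 0, -0.08, 0.18, 0, 0, 0, -0.08, 0.18, 0, 0, 0, -0.08, 0.18, 0, 0, 0, -0.06, 0.18, 0, 0, 0, -0.06, 0.18, 0, 0, 0, -0.06, 0.18, 0, 0, 0, -0.04, 0.18, 0, 0, 0, -0.02, 0.18, 0, 0, 0, 0, 0.18, 0, 0, 0, 0, 0, 0, 0],
)

```text
t: 5.2
eef_pos: [0.4674, -0.1396, 0.1989]
tool_rot: [-0.001, 0.707, 0.707, -0.001]
contact_force: [0.2, 0.3, 0.9]
gripper_width: -0.003
grasp_force: 0.0
```

In the tool's units: -0.003 m is -0.06, 0.003 m is 0.06.

Call:
shift_gripper(
  offsets=[-0.06, 0, 0.04, 0, 0, -0.06, 0, 0.06, 0, 0, 0, 0, 0.06, 0, 0, 0, 0, 0, 0, 0],
)

```text
t: 5.6
eef_pos: [0.4682, -0.1462, 0.1922]
tool_rot: [0.0, 0.707, 0.707, -0.0]
contact_force: [-0.1, -0.1, 0.4]
gripper_width: -0.001
grasp_force: 0.1
```

Call:
shift_gripper(
  offsets=[0, 0, 0.04, 0, 0, 0, 0, 0.04, 0, 0, 0, 0, 0, 0, 0],
)

```text
t: 5.9
eef_pos: [0.468, -0.1459, 0.1881]
tool_rot: [-0.0, 0.707, 0.707, -0.0]
contact_force: [-0.1, 1.1, -0.3]
gripper_width: -0.004
grasp_force: 0.1
```

```bash
python3 - <<'E'
from h import *
cv2.imwrite("pics/s2.png",bot.read_camera("side")); s=cv2.imread("pics/s2.png");cv2.imwrite("pics/s2c.png",cv2.resize(s[210:360,300:500],(800,600),interpolation=cv2.INTER_CUBIC))
E
```

```text
(no output)
```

View pics/s2c.png

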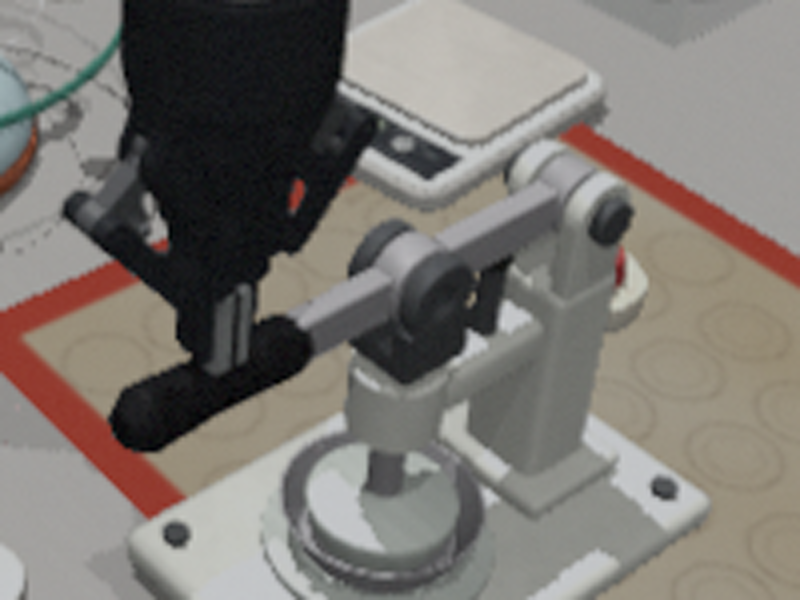

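Call:
shift_gripper(
  offsets=[0, 0, 0.04, 0, 0, 0, 0, 0.02, 0, 0, 0, 0, 0, 0, 0],
)

```text
t: 6.25
eef_pos: [0.4682, -0.1458, 0.1867]
tool_rot: [-0.001, 0.707, 0.707, 0.001]
contact_force: [-7.1, 2.3, 20.7]
gripper_width: -0.004
grasp_force: 10.4
```

Call:
shift_gripper(
  offsets=[0, 0, 0.04, 0, 0, 0, 0, 0.02, 0, 0, 0, 0, 0, 0, 0],
)

```text
t: 6.55
eef_pos: [0.4683, -0.1459, 0.1862]
tool_rot: [-0.002, 0.707, 0.707, 0.002]
contact_force: [-19.0, 6.8, 53.4]
gripper_width: -0.002
grasp_force: 26.1
```

In the tool's units: 0.04 m is 0.8, 0.009 m is 0.18.

Call:
shift_gripper(
  offsets=[0, 0, -0.1, 0, 0, 0, 0, -0.4, 0, 0, 0, 0, -0.6, 0, 0.3, 0, 0, -0.6, 0, 0.5, 0, 0, -0.6, 0, 0.6, 0.8, 0.18, 0, 0, 0.6, 0.8, 0.18, 0, 0, 0.6, 0.8, 0.18, 0, 0, 0.6, 0.8, 0.18, 0, 0, 0.6, 0.8, 0.18, 0, 0, 0.6, 0.8, 0.18, 0, 0, 0.6, 0.8, 0.18, 0, 0, 0.6, 0.8, 0.18, 0, 0, 0.6, 0.8, 0.18, 0, 0, 0.6, 0, 0, 0, -0.135, 0.6, 0, 0, 0, -0.135, 0.6, 0, 0, 0, -0.135, 0.6, 0, 0, 0, -0.135, 0.6, 0, 0, 0, -0.135, 0.6, 0, 0, 0, 0, 0.6],
)

```text
t: 8.55
eef_pos: [0.5489, 0.2142, 0.297]
tool_rot: [-0.0, 0.432, 0.902, -0.0]
contact_force: [0.3, -0.0, -0.5]
gripper_width: 0.607
grasp_force: 0.0
```

```bash
python3 - <<'E'
from h import *
o=bot.get_obs(); cv2.imwrite("pics/w2.png",bot.read_camera("wrist")); print(o["eef_pos"],o["tool_rot"])
np.save("w2.npy",np.r_[o["eef_pos"],o["tool_rot"]])
E
```

```text
[0.54888665 0.21423941 0.29698224] [-3.09135458e-04  4.32474470e-01  9.01646124e-01 -6.06319088e-05]
```

View pics/w2.png

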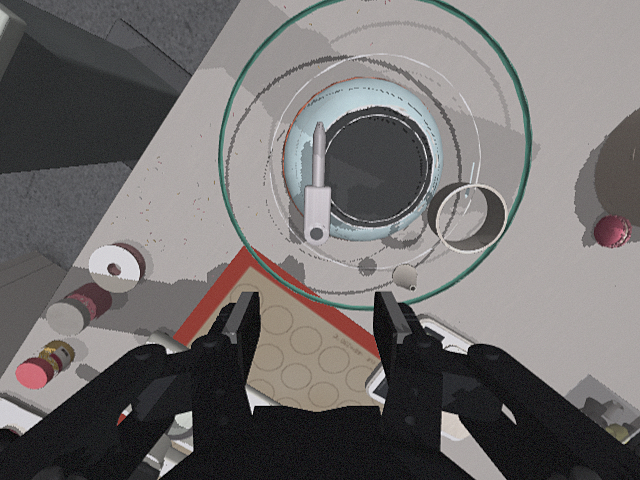

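```bash
python3 - <<'E'
from h import *
np.set_printoptions(precision=4,suppress=True)
w=np.load("w2.npy");o=dict(eef_pos=w[:3],tool_rot=w[3:])
P=[plane("wrist",u,v,z,o) for u,v,z in((320,122,.1135),(318.5,187,.111),(316.3,243,.113),(316.3,233.5,.117))]
n,s,e,_=P
for p in P:print(p)
u=(n-e)[:2];print(np.linalg.norm(u)*1e3,np.degrees(np.arctan2(u[1],u[0])),np.linalg.norm((n-s)[:2]));u/=np.linalg.norm(u)
tab=(n[:2]-86*1e-3*u+e[:2]+31e-3*u)/2;print("tab",tab)
T=R.from_quat(w[[4,5,6,3]]).as_matrix();print("tool move",T.T@(np.r_[tab,.111]-w[:3]), "toolx yaw",np.degrees(np.arctan2(T[1,0],T[0,0])))
E
```

```text
[0.4947 0.2858 0.1135]
[0.5301 0.2397 0.111 ]
[0.5629 0.1956 0.113 ]
[0.5561 0.204  0.117 ]
113.08627743922153 127.08729883700481 0.05815124615815424
tab [0.5453 0.2188]
tool move [0.0057 0.0001 0.186 ] toolx yaw 128.75059375521963
```

Call:
shift_gripper(
  offsets=[0.08, 0, 0.6, 0.03, 0.5, 0, 0, 0.6, 0, 0.5, 0, 0, 0.6, 0, 0.5, 0, 0, 0.6, 0, 0.5, 0, 0, 0.6, 0, 0.5, 0, 0, 0.6, 0, 0.5, 0, 0, 0, 0, 0.5],
)

```text
t: 9.3
eef_pos: [0.5437, 0.2164, 0.1135]
tool_rot: [-0.002, 0.448, 0.894, -0.003]
contact_force: [-0.1, -0.4, 0.5]
gripper_width: 0.502
grasp_force: 0.0
```

Call:
shift_gripper(
  offsets=[0, 0, 0.1, 0, 0.5, 0, 0, 0.06, 0, 0.5, 0, 0, 0, 0, 0.5],
)

```text
t: 9.6
eef_pos: [0.5473, 0.2176, 0.1103]
tool_rot: [0.0, 0.447, 0.895, 0.001]
contact_force: [0.7, -0.3, 0.1]
gripper_width: 0.498
grasp_force: 0.0
```

```bash
python3 - <<'E'
from h import *
o=bot.get_obs(); a=bot.read_camera("wrist"); print(o["eef_pos"]);b=bot.read_camera("side")
cv2.imwrite("pics/w3.png",np.vstack([a[150:450,100:500],cv2.resize(b[170:260,200:320],(400,300),interpolation=cv2.INTER_CUBIC)]))
E
```

```text
[0.54727002 0.21761249 0.11030959]
```

View pics/w3.png

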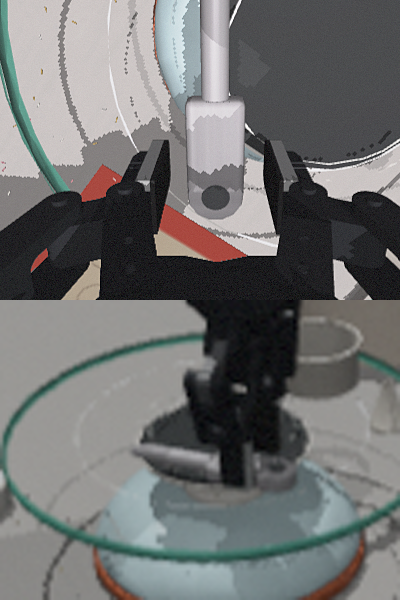

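In the tool's units: 0.003 m is 0.06, 0.002 m is 0.04.

Call:
shift_gripper(
  offsets=[0, 0, 0.06, 0, 0.45, 0, 0, 0.04, 0, 0.45, 0, 0, 0, 0, 0.45],
)

```text
t: 10.0
eef_pos: [0.5464, 0.2172, 0.1041]
tool_rot: [-0.0, 0.447, 0.895, -0.0]
contact_force: [-0.8, -0.5, 0.1]
gripper_width: 0.45
grasp_force: 0.0
```

Call:
shift_gripper(
  offsets=[0, 0, 0.04, 0, 0.4, 0, 0, 0.02, 0, 0.4, 0, 0, 0, 0, 0.4],
)

```text
t: 10.3
eef_pos: [0.5487, 0.2168, 0.1042]
tool_rot: [0.001, 0.447, 0.895, 0.001]
contact_force: [-3.5, -2.9, 20.2]
gripper_width: 0.402
grasp_force: 10.3
```

In the tool's units: -0.005 m is -0.1.

Call:
shift_gripper(
  offsets=[0, 0, -0.1, 0, 0.4, 0, 0, 0, 0, 0.4, 0, 0, 0, 0, 0.0, 0, 0, 0, 0, 0.0, 0, 0, 0, 0, 0.0, 0, 0, 0, 0, 0.0, 0, 0, 0, 0, 0.0],
  force=80,
)

```text
t: 11.0
eef_pos: [0.5469, 0.2174, 0.1067]
tool_rot: [0.0, 0.446, 0.895, 0.0]
contact_force: [-1.4, -1.2, 7.0]
gripper_width: 0.276
grasp_force: 78.9
```

Call:
shift_gripper(
  offsets=[0, 0, -0.1, 0, 0, 0, 0, -0.4, 0, 0, 0, 0, -0.6, 0, 0, 0, 0, -0.8, 0, 0, 0, 0, -0.8, 0, 0, 0, 0, -0.6, 0, 0, 0, 0, 0, 0, 0],
)

```text
t: 11.7
eef_pos: [0.5488, 0.2179, 0.2757]
tool_rot: [0.002, 0.447, 0.895, 0.003]
contact_force: [0.6, 0.0, -1.1]
gripper_width: 0.278
grasp_force: 78.7
```

```bash
python3 - <<'E'
from h import *
o=bot.get_obs(); a=bot.read_camera("wrist"); print(o["eef_pos"]);b=bot.read_camera("side");c=bot.read_camera("scene")
np.save("w4.npy",np.r_[o["eef_pos"],o["tool_rot"]])
for n,i in zip(("w4","d4","s4"),(a,b,c)):cv2.imwrite(f"pics/{n}.png",i)
cv2.imwrite("pics/m4.png",np.hstack([a[100:400,100:500],np.vstack([b[130:280,180:380],c[150:300,130:330]])]))
E
```

```text
[0.54878065 0.2179348  0.27565838]
```

View pics/m4.png

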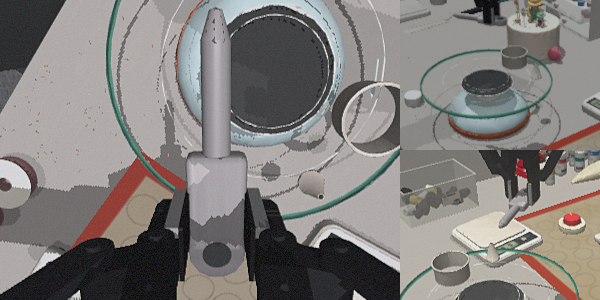

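```bash
python3 - <<'E'
from h import *
np.set_printoptions(precision=4,suppress=True)
o=dict(eef_pos=[0,0,0],tool_rot=np.array([1.,0,0,0]))
for u,v in((315,110),(317,256),(316,356)):print(plane("wrist",u,v,-.0045,o))
# pin shank edges subpixel: brightness profile rows
g=cv2.imread("pics/w4.png")[:,:,1]
# scene: nose/eye
w=np.load("w4.npy");T=R.from_quat(w[[4,5,6,3]]).as_matrix()
for x in(.0475+.0385,.028,-.031): 
    P=w[:3]+T@[x,0,-.0045]; print(P,proj("scene",P),proj("side",P))
c=cv2.imread("pics/s4.png")[150:240,210:310];b=cv2.imread("pics/d4.png")[90:180,210:310]
cv2.imwrite("pics/m5.png",cv2.resize(np.hstack([c,b]),(800,360),interpolation=cv2.INTER_CUBIC))
E
```

```text
[ 0.0845 -0.0013 -0.0045]
[ 0.0272 -0.0005 -0.0045]
[-0.0214 -0.0009 -0.0045]
[0.4971 0.2867 0.2801] (np.float64(226.78749751448643), np.float64(224.17127094084634)) (np.float64(231.93699806664085), np.float64(143.03224820160085))
[0.5319 0.2403 0.2801] (np.float64(243.63676019602934), np.float64(204.7976190735142)) (np.float64(258.3125713558478), np.float64(146.6487345902623))
[0.5674 0.1931 0.2802] (np.float64(258.47979956663596), np.float64(187.73076678126282)) (np.float64(285.9671128433007), np.float64(150.4405866867994))
```

View pics/m5.png

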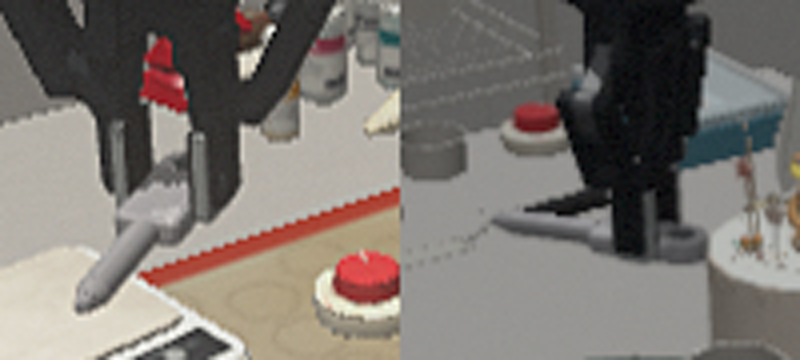

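Call:
shift_gripper(
  offsets=[0, 0, 0, 0.14, 0, 0, 0, 0, 0.14, 0, 0, 0, 0, 0.14, 0, 0, 0, 0, 0.14, 0, 0, 0, 0, 0.06, 0, -0.4, 0.04, 0, 0, 0, -0.7, 0.02, 0, 0, 0, -0.7, 0.02, 0, 0, 0, -0.7, 0.02, 0, 0, 0, -0.7, 0.02, 0, 0, 0, -0.7, 0.02, 0, 0, 0, -0.7, 0.02, 0, 0, 0, -0.7, 0.02, 0, 0, 0, -0.7, 0.02, 0, 0, 0, -0.7, 0.02, 0, 0, 0, -0.7, 0.02, 0, 0, 0, -0.7, 0.02, 0, 0, 0, -0.7, 0.02, 0, 0, 0, -0.7, 0.02, 0, 0, 0, -0.4, 0.02, 0, 0, 0],
)

```text
t: 13.85
eef_pos: [0.5732, -0.2801, 0.2692]
tool_rot: [-0.001, 0.699, 0.715, -0.002]
contact_force: [0.1, 0.6, -0.8]
gripper_width: 0.274
grasp_force: 78.7
```

Call:
shift_gripper(
  offsets=[0, 0, 0, 0, 0, 0, 0, 0, 0, 0],
)

```text
t: 14.05
eef_pos: [0.5741, -0.2768, 0.2694]
tool_rot: [-0.001, 0.699, 0.716, -0.001]
contact_force: [0.2, 1.6, -1.1]
gripper_width: 0.278
grasp_force: 78.7
```

In the tool's units: 0.03 m is 0.6, 0.02 m is 0.4.

Call:
shift_gripper(
  offsets=[0, 0.04, 0.4, 0, 0, 0, 0, 0.6, 0, 0, 0, 0, 0.6, 0, 0, 0, 0, 0.36, 0, 0, 0, 0, 0, 0, 0, 0, 0, 0, 0, 0],
)

```text
t: 14.65
eef_pos: [0.5772, -0.2758, 0.1732]
tool_rot: [-0.0, 0.698, 0.716, -0.0]
contact_force: [-0.7, -0.0, -0.3]
gripper_width: 0.276
grasp_force: 78.7
```

```bash
python3 - <<'E'
from h import *
o=bot.get_obs(); a=bot.read_camera("wrist"); print(o["eef_pos"],o["tool_rot"]);b=bot.read_camera("side");c=bot.read_camera("scene")
np.save("w5.npy",np.r_[o["eef_pos"],o["tool_rot"]])
for n,i in zip(("w5","d5","s5"),(a,b,c)):cv2.imwrite(f"pics/{n}.png",i)
f=lambda i:cv2.resize(i,(400,300),interpolation=cv2.INTER_CUBIC)
cv2.imwrite("pics/m6.png",np.hstack([cv2.resize(a[0:300,210:410],(400,600),interpolation=cv2.INTER_CUBIC),np.vstack([f(b[250:325,360:460]),f(c[160:235,340:440])])]))
E
```

```text
[ 0.5771956  -0.27583693  0.17320056] [-4.93882302e-04  6.97671269e-01  7.16417863e-01 -4.37057850e-05]
```

View pics/m6.png

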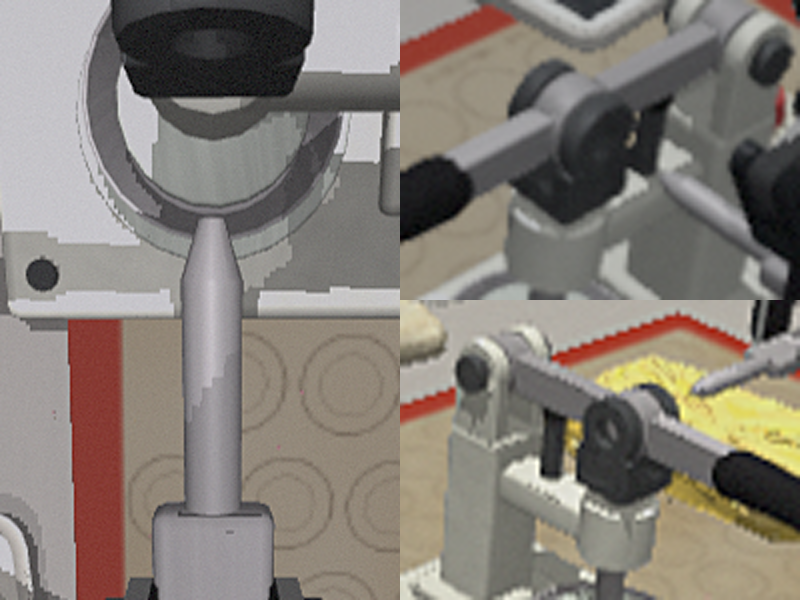

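```bash
python3 - <<'E'
from h import *
np.set_printoptions(precision=4,suppress=True)
w=np.load("w5.npy");o=dict(eef_pos=w[:3],tool_rot=w[3:]);T=R.from_quat(w[[4,5,6,3]]).as_matrix()
print("nose tri",*tri(("scene",413.8,183.3),("side",425.5,294.5)),"nose kin",w[:3]+T@[.0845,-.0005,-.0045])
p,d=ray("wrist",316,21,o);print("hole on face",p+d*(-.163-p[1])/d[1])
for u,v in((278.5,48.5),(358.5,47.5)):
    p,d=ray("wrist",u,v,o);print(p+d*(-.163-p[1])/d[1])
p,d=ray("wrist",315,111,o);print("nose",p+d*(w[2]+.0045-p[2])/d[2])
print("yaw toolx",np.arctan2(T[1,0],T[0,0])-np.pi/2)
# base +? edge near: white base lower edge row vs col
g=cv2.imread("pics/w5.png")
ed=[]
for u in list(range(225,290,5))+list(range(345,405,5)):
    col=g[130:175,u].astype(int); r=(col.min(1)>120); ed.append((u,130+np.max(np.where(r)[0]) if r.any() else -1))
print(ed)
E
```

```text
nose tri [ 0.5738 -0.1946  0.1785] 0.0015803579492059184 nose kin [ 0.5745 -0.1914  0.1778]
hole on face [ 0.5731 -0.163   0.1777]
[ 0.5559 -0.163   0.1389]
[ 0.5918 -0.163   0.1447]
nose [ 0.5735 -0.1923  0.1777]
yaw toolx 0.026512225409667467
[(225, np.int64(174)), (230, np.int64(174)), (235, np.int64(174)), (240, np.int64(174)), (245, np.int64(158)), (250, np.int64(158)), (255, np.int64(158)), (260, np.int64(158)), (265, np.int64(158)), (270, np.int64(158)), (275, np.int64(164)), (280, np.int64(165)), (285, np.int64(173)), (345, np.int64(169)), (350, np.int64(174)), (355, np.int64(174)), (360, np.int64(171)), (365, np.int64(174)), (370, np.int64(170)), (375, np.int64(174)), (380, np.int64(172)), (385, np.int64(173)), (390, np.int64(173)), (395, np.int64(165)), (400, np.int64(174))]
```

Call:
shift_gripper(
  offsets=[0.2, 0, 0.04, 0, 0, 0.2, 0, 0, 0, 0, 0.2, 0, 0, 0, 0, 0.1, 0, 0, 0, 0, 0, 0, 0, 0, 0, 0, 0, 0, 0, 0],
)

```text
t: 15.4
eef_pos: [0.5761, -0.2421, 0.1714]
tool_rot: [0.0, 0.698, 0.716, -0.0]
contact_force: [-0.1, -0.5, -1.5]
gripper_width: 0.276
grasp_force: 78.7
```

Call:
shift_gripper(
  offsets=[0.08, 0, 0, 0, 0, 0.08, 0, 0, 0, 0, 0.08, 0, 0, 0, 0, 0, 0, 0, 0, 0, 0, 0, 0, 0, 0],
)

```text
t: 15.9
eef_pos: [0.5758, -0.23, 0.1713]
tool_rot: [-0.0, 0.698, 0.716, 0.0]
contact_force: [-0.3, 0.9, -0.3]
gripper_width: 0.277
grasp_force: 78.7
```

In the tool's units: 0.004 m is 0.08.

Call:
shift_gripper(
  offsets=[0.08, 0, 0, 0, 0, 0.08, 0, 0, 0, 0, 0.08, 0, 0, 0, 0, 0, 0, 0, 0, 0],
)

```text
t: 16.3
eef_pos: [0.5756, -0.2171, 0.1712]
tool_rot: [-0.0, 0.698, 0.716, 0.0]
contact_force: [-0.2, 0.6, -1.3]
gripper_width: 0.278
grasp_force: 78.7
```

Call:
shift_gripper(
  offsets=[0.08, 0, 0, 0, 0, 0.08, 0, 0, 0, 0, 0.08, 0, 0, 0, 0, 0, 0, 0, 0, 0],
)

```text
t: 16.7
eef_pos: [0.5753, -0.2052, 0.1712]
tool_rot: [-0.0, 0.698, 0.716, 0.0]
contact_force: [0.3, 0.3, -0.3]
gripper_width: 0.279
grasp_force: 78.7
```

Call:
shift_gripper(
  offsets=[0.08, 0, 0, 0, 0, 0.08, 0, 0, 0, 0, 0.06, 0, 0, 0, 0, 0, 0, 0, 0, 0],
)

```text
t: 17.1
eef_pos: [0.575, -0.1944, 0.1712]
tool_rot: [-0.0, 0.698, 0.716, 0.0]
contact_force: [0.9, -0.2, -0.5]
gripper_width: 0.277
grasp_force: 78.7
```

Sliding in freely; now press on until the shoulder meets the fork.

In the tool's units: 0.003 m is 0.06, 0.001 m is 0.02.

Call:
shift_gripper(
  offsets=[0.06, 0, 0, 0, 0, 0.02, 0, 0, 0, 0, 0, 0, 0, 0, 0],
)

```text
t: 17.4
eef_pos: [0.5748, -0.191, 0.1713]
tool_rot: [-0.0, 0.698, 0.716, 0.0]
contact_force: [0.0, 0.4, -0.4]
gripper_width: 0.277
grasp_force: 78.7
```

Call:
shift_gripper(
  offsets=[0.04, 0, 0, 0, 0, 0, 0, 0, 0, 0],
)

```text
t: 17.6
eef_pos: [0.5747, -0.1897, 0.1714]
tool_rot: [0.0, 0.698, 0.716, -0.0]
contact_force: [-0.1, -2.6, -0.4]
gripper_width: 0.28
grasp_force: 78.7
```

Call:
shift_gripper(
  offsets=[0.04, 0, 0, 0, 0, 0, 0, 0, 0, 0],
)

```text
t: 17.8
eef_pos: [0.5747, -0.1896, 0.1716]
tool_rot: [0.002, 0.699, 0.715, -0.001]
contact_force: [0.6, -6.3, -2.4]
gripper_width: 0.279
grasp_force: 78.7
```

In the tool's units: 0.002 m is 0.04.

Call:
shift_gripper(
  offsets=[0.04, 0, 0, 0, 0, 0, 0, 0, 0, 0],
)

```text
t: 18.0
eef_pos: [0.5746, -0.1895, 0.1717]
tool_rot: [0.003, 0.699, 0.715, -0.002]
contact_force: [1.8, -11.0, -4.1]
gripper_width: 0.274
grasp_force: 78.8
```

Call:
shift_gripper(
  offsets=[0, 0, 0, 0, 0.4, 0, 0, 0, 0, 0.6, 0, 0, 0, 0, 0.6, 0, 0, -0.2, 0, 0.6, 0, 0, -0.6, 0, 0.6, 0, 0, -0.8, 0, 0.6, 0, 0, -0.8, 0, 0.6, -0.8, 0, 0, 0, 0.6, -0.8, 0, 0, 0, 0.6, 0, 0, 0, 0, 0.6],
)

```text
t: 19.0
eef_pos: [0.5749, -0.2715, 0.2931]
tool_rot: [0.002, 0.701, 0.713, -0.001]
contact_force: [0.3, -1.0, -0.3]
gripper_width: 0.598
grasp_force: 0.0
```

```bash
python3 - <<'E'
from h import *
b=bot.read_camera("side");c=bot.read_camera("scene");a=bot.read_camera("wrist")
f=lambda i:cv2.resize(i,(400,300),interpolation=cv2.INTER_CUBIC)
cv2.imwrite("pics/m7.png",np.hstack([np.vstack([f(b[240:330,340:460]),f(c[150:240,330:450])]),np.vstack([f(a),f(c)])]))
E
```

View pics/m7.png

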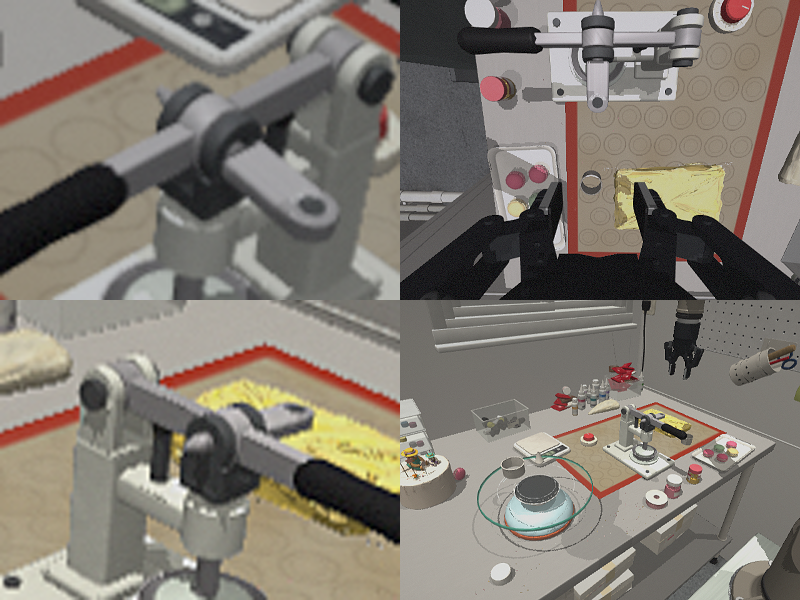

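The pictures show the pin through fork and eye with its shoulder against the near cheek and its nose out the far side. The lever is down, and the cutter, nozzle and jars are all standing. I'm handing in.

```bash
python3 -c "
from station import bot
print(bot.hand_in())"
```

```text
the job is handed in; nothing more can be done
None
```

The job is handed in at about 19 s: the lever is down, the pin is fully home through fork and eye with its shoulder against the fork, and the cutter, nozzle and jars are still standing.

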